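Pull the pressure cooker's bayonet valve and show its nozzle to the tablet camera

TASK

Take the pressure valve out of the cooker's lid so that the service technician on the tablet's video call can check its nozzle: turn its black grip bar counter-clockwise (seen from above) until it is in line with the cooker's long handle and the red marks, where the bayonet lets go, and lift it straight out. Carry it to the tablet and hold it still in front of the camera lens, centred, with the nozzle's tip about 12 cm straight out from the lens and the nozzle pointing squarely at it, and finish like that, still gripping the valve in the air. Do not touch the tablet or its stand, and leave the squeeze bottle, the shaker and the kitchen timer on the chopping board where they are.

Things in the scene. Friction and masses are not known exactly. Their poses are not given: they have to be found in the camera images.
- cooker: Low steel pressure cooker, lid on, fixed on the gas grate; 224 mm across the lid. Origin: centre of its underside (66.5 mm above z = 0), z up. Its long black handle points along its own -x, 130 to 245 mm off the axis, top 115 mm up; a short helper handle is at +x; the lid's flat centre is 122 mm up. Left of it stands a tall oven: front at x = 0.46 m, near side at y = 0.40 m, top at z = 0.54 m.
- seat (a point): On the cooker's axis, 124 mm above its origin: where the nozzle's tip stands while the valve is seated; axes as the cooker's. Steel bayonet collar round it: 52 mm outside diameter, top 18.5 mm above this point, red marks at the cooker's +x and -x. Its flanges hold the lugs down until the valve's x axis lies along the cooker's x axis (either way round) within about 8 degrees.
- valve: Loose pressure valve, 110 g (varies), 53 mm tall. Origin: tip of the brass nozzle; z up to the grip bar, x along the bar. Nozzle (10 mm diameter) z 0-8 mm, two lugs along x (34 x 11 mm over both) 8-12, stem (16 mm diameter) to 21, black skirt (36 mm diameter) 20.5-26.5, black grip bar (40 mm along x, 14 mm thick) 26.5-52.5 mm, white line on top. Lifted 12 mm it is out of the collar.
- valve_foot (a point): The tip of the valve's nozzle (the valve's origin), axes as the valve's. At the start the seated valve's x axis is 0.9 to 1.2 rad clockwise, seen from above, of the cooker's x axis. Turning counter-clockwise meets a firm stop about 3 degrees past the aligned position; clockwise, one about 75 degrees before it. Only light friction resists turning; play 1.5 mm up, 2 mm sideways.
- tablet_stand: Small aluminium stand with the tablet on it, on the chopping board, fixed. Origin: underside, 86.5 mm above z = 0; it faces along its own -x. Stand and tablet together take up 85 mm to the front of the origin, 60 mm behind it and 90 mm to each side, and are 95 mm tall.
- lens (a point): Front camera lens in the middle of the tablet's top edge (tablet 118 x 180 x 8 mm, long side level). Its z axis points straight out of the screen, the way the camera looks: 50 degrees above level, toward the robot's side; its x axis points up along the screen, y is level.
- oil_bottle: White squeeze bottle, 55 mm diameter, 165 mm tall, loose, on the far left part of the chopping board; origin: centre of its underside.
- shaker: Steel shaker, 55 mm diameter, 86 mm tall, loose, on the near end of the board; origin: centre of its underside.
- kitchen_timer: Round white wind-up kitchen timer, 66 mm diameter, 48 mm tall, loose, on the near right corner of the board (board 400 x 316 mm, its top 86.5 mm above z = 0); origin: centre of its underside.

How it is judged:
On the way, in this order (a step that is already met when the one before it is completed fails the run):
1. the valve is turned to the release marks while still in its seat (angle between the x axis of valve and the x axis of cooker, either way round below 0.25 rad and z of valve_foot in the frame of seat below 0.009 m and horizontal distance between valve_foot and seat below 0.01 m), for 0.05 s.
2. the valve is lifted clear of the lid in the gripper (z of valve_foot in the frame of seat above 0.03 m and contact force between the fingers and valve above 1 N and contact force between valve and cooker below 0.1 N), for 0.1 s.
At the end, for the whole second after the job is handed in: The valve is held by the fingers alone, still (under 20 mm/s), its nozzle's tip 90 to 150 mm straight out from the lens and within 25 mm of the lens axis each way, its own axis within 0.3 rad of the lens axis with the nozzle toward the lens; it touches neither cooker nor tablet (z of valve_foot in the frame of lens between 0.09 and 0.15 m and x of valve_foot in the frame of lens between -0.025 and 0.025 m and y of valve_foot in the frame of lens between -0.025 and 0.025 m and angle between the z axis of valve and the z axis of lens, either way round below 0.3 rad and angle between valve's own z axis and vertical below 1.3 rad and contact force between the fingers and valve above 1 N and linear speed of valve below 0.02 m/s and angular speed of valve below 0.15 rad/s and contact force between valve and cooker below 0.1 N and contact force between valve and tablet_stand below 0.1 N); the arm keeps its last pose, push and grip.
It fails at once if the tablet or its stand is touched (contact force between any of the arm, the fingers, valve and tablet_stand above 1 N).
It fails at once if the squeeze bottle, the shaker or the kitchen timer is shifted (distance of any of oil_bottle, shaker, kitchen_timer from where it was at the start of the episode above 0.03 m).
It also fails if it takes over 48 s, if anything falls off the work surface, if the arm or the gripper's body presses on something with over 40 N, if the wrist force passes 120 N, or if a joint passes its speed limit or range.

ROBOT

A 7-joint arm with a two-finger parallel gripper is mounted at the origin on a cart in front of the work surface, level with it; the furniture and walls round the work are solid. World frame = base frame: x ahead of the robot, y to its left, z up, the work surface at z = 0. Lengths are in m, angles in rad, forces in N, time in s.
With the tool pointing down it reaches from about 0.425 to 0.925 m from the base axis. Payload 6.8 kg.
Tool frame: the origin (TCP) lies on the centre line of the jaws, within the pads' length; the fingertips stand 14 mm ahead of it and the grasp point (between the pads) lies 5 mm behind it (robot.tip_reach is the distance from the TCP to the fingertips, in m); y points along the fingers, x is the direction in which the jaws open and shut, and the axes are right-handed (so a half turn about y gives the same grasp; the last joint's range is limited). The gripper opens to 88 mm and grips with 3 to 60 N. Pads are 20 mm wide; open, the fingers measure 115 mm over their backs; the gripper's body (75 mm by 178 mm) begins 61 mm behind the grasp point.
Start: joints at [1.034, 0.477, 0.022, 1.555, -0.011, 1.109, -0.083], TCP at [0.281, -0.614, 0.216] pointing down, gripper open.
Joint ranges: [-2.96, 2.96], [-0.34, 2.1], [-1.41, 1.46], [0.24, 2.44], [-1.37, 4.51], [0.17, 1.92], [-2.96, 2.96]. Speed limits (rad/s): [2.39, 2.39, 3.14, 3.14, 3.14, 3.14, 3.14].

INTERFACE

Orientations are given as a unit quaternion [x, y, z, w].
In Python, from workcell import robot gives the robot as it stands. The module is installed in compiled form; this text tells all that it offers.
- The arm moves only by the tool apply_moves, never from a script. Its argument "plan" is a list of rows, each a list of 5 numbers: the shift along the tool's x, y, z in cm, then the turn about the tool's y in degrees, then the closure, from 0 (fully open) to 1 (shut). A call has 1 to 12 rows; each row shifts and turns the commanded pose from where the row before left it, along the tool's axes as they then stand; what a row does not reach is not made up. A row lasts 1/12 s, in which the tool goes at most 41.7 mm and 7.16 degrees, less where a joint would pass 70% of its speed; a pose out of reach is approached as far as the arm can. A call with a gripper value outside its range is refused whole. The fingers move at their own pace and stop on an object; "squeeze" is the grip in N (left out, the last holds). Time passes only in rows, so rows that do not move let the fingers close. It gives the time, the measured TCP pose, the force and the opening at its end, in the units of the state.
- robot.state(): the state, without advancing time (a new reading comes with each control period).
- robot.camera(name): name is "side" or "top" or "wrist"; returns a dict with "img" (480x640x3 uint8, red, green, blue), "z_map" (480x640 float32, m along the optical axis (not along the pixel's ray), 0 where there is no reading), "mtx" (3x3 intrinsics, pixels), "world_from_camera" (4x4, takes a point from camera to world coordinates); the wrist camera has in their place "tool_from_camera" (4x4, takes a point from camera to tool coordinates, whose origin is the TCP and whose axes are the tool frame's). Camera axes: x right, y down, z forward; pixel columns grow to the right and rows downward; lengths in m; the calibration is good to about 2 mm. The wrist camera is an equidistant fisheye: a pixel r from the principal point sees the ray r / f radians off the axis. A picture is of the moment at which its call begins: read the wrist's pose just before it.
- robot.job_done(): hands the job in, once; it reports no verdict.
Trained networks look in a picture, given as the dict that the camera call returned (one of the last four; its "shot" number tells which), for a name from the list of things; names that differ only in an ending like _2 or _b are one class to them, and where a whole thing is asked for, a point or a joint stands for the part that bears it (a point fixed in the world has none). Each returns a list of dicts, best first, with "p" (0 to 1); they miss things now and then, are a little off and sometimes report something else, mostly with a low value. They report only what shows in the picture. A call takes as long as a camera call.
- robot.search_frame(picture, name): "bbox" ([left, top, width, height] in pixels, round what is visible of it).
- robot.masks_of(picture, name): "pixels" (480x640 bool, what is visible of it) and "bbox" ([left, top, width, height] in pixels, round what is visible of it).
The state is a dict: "time_s": time; "qpos": joint angles; "joint_velocities": joint speeds; "joint_efforts": joint torques, N m; "tcp_pos": TCP position; "orientation": TCP orientation; "contact_force": force on the tool from outside, world axes, zero at the start; "ft_torque": the same for the moment, N m; "grip_width": finger opening in m.
Only numpy, scipy, OpenCV 4.12 (cv2) and the standard library are available. Lean on these libraries where they do the work, as an engineer would, in place of code of your own. Each camera call takes 0.05 s, during which the arm holds its last target. There are 200 camera calls.

## Working session

There is one attempt and no reset: what is moved stays moved. The work goes in short steps, Python scripts to look and compute and a tool call to move; the robot and the scene stay as the last step left them, time stands still between calls to the robot, and variables do not carry over. Pictures are saved under pics/ and viewed, about 8 in all and at most 12, crops included, and the job is handed in when it is done.

Besides the shell and the picture viewer there is one more tool, called after "Emit:" by a JSON object that holds its "api" and its "payload". apply_moves: Moves the arm, as the interface text tells. Its arguments: {"type":"object","properties":{"plan":{"type":"array"},"squeeze":{"type":"number"}},"required":["plan"]}

```bash
mkdir -p pics; cat > h.py <<'E'
import numpy as np, cv2
from scipy.spatial.transform import Rotation as R
from workcell import robot
def pts(c,mask):
    v,u=np.nonzero(mask&(c["z_map"]>0)); z=c["z_map"][v,u]; K=c["mtx"]
    p=np.c_[(u-K[0,2])/K[0,0]*z,(v-K[1,2])/K[1,1]*z,z]
    T=c["world_from_camera"]; return p@T[:3,:3].T+T[:3,3]
def save(c,n): cv2.imwrite("pics/"+n,c["img"][...,::-1])
E
python3 - <<'E'
from h import *
s=robot.state(); print(s["tcp_pos"],R.from_quat(s["orientation"]).as_matrix().round(3))
ims=[]
for n in("top","side"):
    c=robot.camera(n); save(c,n+"0.png"); print(n,c["world_from_camera"].round(3).tolist(),c["mtx"][0,0])
    for o in("cooker","valve","tablet_stand","oil_bottle","shaker","kitchen_timer"):
        m=robot.masks_of(c,o)
        for d in m[:1]:
            p=pts(c,d["pixels"]); 
            if len(p): print(o,round(d["p"],2),d["bbox"],len(p),np.median(p,0).round(3),np.percentile(p,2,0).round(3),np.percentile(p,98,0).round(3))
print(robot.state()["time_s"])
E
```

```text
[ 0.28038761 -0.61336601  0.21551894] [[ 0.416 -0.001  0.909]
 [-0.909  0.002  0.416]
 [-0.002 -1.    -0.   ]]
top [[-0.01, -0.985, 0.175, 0.492], [-1.0, 0.011, 0.004, -0.073], [-0.006, -0.174, -0.985, 1.026], [0.0, 0.0, 0.0, 1.0]] 535.3504546051978
cooker 0.92 [145.1, 167.1, 174.8, 178.6] 16061 [0.633 0.076 0.182] [ 0.492 -0.057  0.164] [0.749 0.189 0.207]
tablet_stand 0.94 [358.0, 167.6, 122.7, 78.1] 6800 [ 0.699 -0.249  0.14 ] [ 0.646 -0.334  0.101] [ 0.75  -0.162  0.174]
oil_bottle 0.63 [296.4, 145.7, 37.1, 51.7] 1379 [ 0.744 -0.077  0.198] [ 0.73  -0.103  0.087] [ 0.776 -0.052  0.245]
shaker 0.62 [402.0, 304.5, 38.0, 42.1] 1154 [ 0.501 -0.241  0.17 ] [ 0.477 -0.27   0.093] [ 0.526 -0.22   0.174]
kitchen_timer 0.61 [438.9, 288.2, 38.2, 40.6] 1269 [ 0.522 -0.312  0.122] [ 0.492 -0.343  0.087] [ 0.551 -0.286  0.134]
side [[0.976, -0.095, 0.196, 0.48], [-0.218, -0.437, 0.873, -0.835], [0.003, -0.895, -0.447, 0.565], [0.0, 0.0, 0.0, 1.0]] 508.0194457470439
cooker 0.79 [205.4, 172.4, 150.3, 92.9] 9151 [0.625 0.004 0.173] [ 0.479 -0.076  0.076] [0.74  0.143 0.203]
tablet_stand 0.61 [335.3, 252.7, 92.5, 113.2] 6285 [ 0.701 -0.276  0.137] [ 0.644 -0.341  0.091] [ 0.759 -0.169  0.176]
oil_bottle 0.69 [356.3, 184.1, 39.9, 88.7] 2057 [ 0.749 -0.097  0.175] [ 0.731 -0.106  0.099] [ 0.781 -0.07   0.241]
shaker 0.68 [214.7, 291.0, 42.3, 70.2] 2297 [ 0.499 -0.267  0.149] [ 0.476 -0.275  0.091] [ 0.527 -0.23   0.174]
kitchen_timer 0.81 [233.2, 342.0, 50.0, 54.4] 2128 [ 0.521 -0.336  0.122] [ 0.493 -0.351  0.093] [ 0.551 -0.297  0.135]
0.7
```

View pics/top0.png

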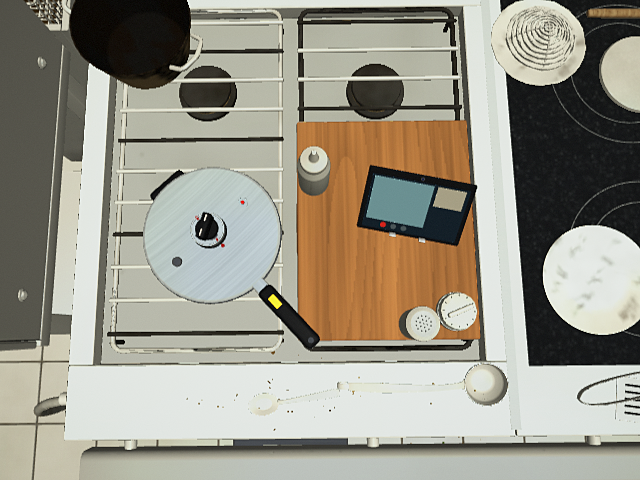

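View pics/side0.png

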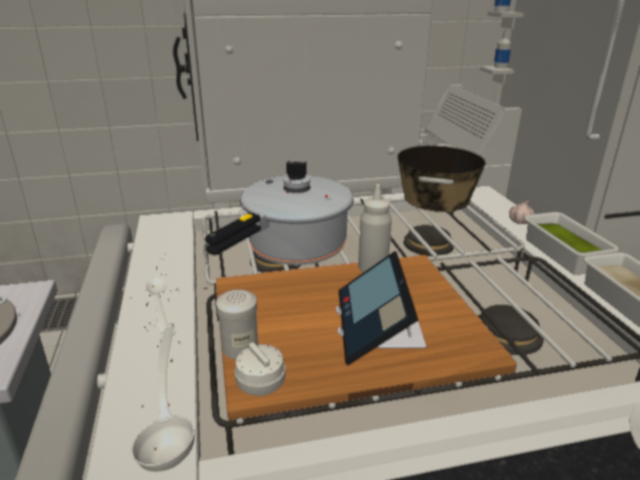

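```bash
python3 - <<'E'
from h import *
c=robot.camera("top"); im=c["img"]
for o in("valve","valve_foot","lens"): print(o,[(round(d["p"],2),d["bbox"]) for d in robot.masks_of(c,o)[:2]])
m=robot.masks_of(c,"cooker")[0]["pixels"]
# lid circle
g=m&(im.max(2)>120); p=pts(c,g); 
cn=cv2.findContours(g.astype(np.uint8),0,1)[0]; cn=max(cn,key=cv2.contourArea)
zz=pts(c,g); print("lid z pct",np.percentile(zz[:,2],[5,25,50,75,95]).round(4))
def top(u,v,z):
    K=c["mtx"];T=c["world_from_camera"];d=T[:3,:3]@np.array([(u-K[0,2])/K[0,0],(v-K[1,2])/K[1,1],1]);return T[:3,3]+d*(z-T[2,3])/d[2]
k=np.zeros_like(m)
# handle: dark pts near z .1815 outside lid
h=m&(im.max(2)<90); ph=pts(c,h); 
# valve/lid-centre estimate from valve top region
w=np.zeros_like(m); w[205:255,180:235]=1
pv=pts(c,w); t=pv[pv[:,2]>.225]; print("valve top",len(t),t.mean(0).round(4),t[:,2].max())
q=(t[:,:2]-t[:,:2].mean(0)); ev=np.linalg.svd(q,full_matrices=0)[2][0]; print("bar dir deg",np.degrees(np.arctan2(ev[1],ev[0])))
for lo,hi in((.198,.213),):
    r=pv[(pv[:,2]>lo)&(pv[:,2]<hi)]; print("collar",r.mean(0),len(r))
# outer rim circle fit using all points: min enclosing of lid points
r=zz[zz[:,2]>.172]; (x,y),rad=cv2.minEnclosingCircle(r[:,:2].astype(np.float32)); print("lid circ",x,y,rad)
hh=ph[(ph[:,2]>.165)&(ph[:,2]<.19)]; d=np.hypot(hh[:,0]-x,hh[:,1]-y); e=hh[(d>.14)&(hh[:,0]<x)]; mm=np.median(e[np.hypot(e[:,0]-x,e[:,1]-y)>.2],0)
print("handle n",len(e),"far mean",mm,"yaw of +x",np.degrees(np.arctan2(y-mm[1],x-mm[0])))
# tablet
for n in("top","side"):
    c2=c if n=="top" else robot.camera("side")
    d=robot.masks_of(c2,"tablet_stand")[0]["pixels"]; pt=pts(c2,d)
    best=None; rng=np.random.default_rng(0)
    for _ in range(300):
        a=pt[rng.choice(len(pt),3,False)]; nn=np.cross(a[1]-a[0],a[2]-a[0]); nn/=np.linalg.norm(nn)+1e-12
        i=np.abs((pt-a[0])@nn)<.003
        if best is None or i.sum()>best.sum(): best=i
    b=pt[best]; ce=b.mean(0); nn=np.linalg.svd(b-ce,full_matrices=0)[2][2]; nn*=np.sign(nn[2])
    ly=np.cross([0,0,1],nn); ly/=np.linalg.norm(ly); lx=np.cross(ly,nn); lx*=np.sign(lx[2])
    U=(b-ce)@ly; V=(b-ce)@lx
    rect=[np.percentile(U,[.5,99.5]),np.percentile(V,[.5,99.5])]
    print(n,len(b),"normal",nn.round(3),"elev",np.degrees(np.arcsin(nn[2])),"azim",np.degrees(np.arctan2(nn[1],nn[0])),"size",rect[0].ptp() if hasattr(rect[0],'ptp') else np.ptp(rect[0]),np.ptp(rect[1]))
    print(" top edge mid",(ce+ly*rect[0].mean()+lx*rect[1][1]).round(4),"centre",(ce+ly*rect[0].mean()+lx*rect[1].mean()).round(4))
K=c["mtx"]; T=c["world_from_camera"]
print("lens dot px 423,179 ->",(lambda z:(T[:3,:3]@(np.array([(423-K[0,2])/K[0,0],(179-K[1,2])/K[1,1],1])*z)+T[:3,3]))(c["z_map"][179,423]))
cv2.imwrite("pics/c1.png",np.hstack([cv2.resize(im[195:265,165:250,::-1],(425,350),interpolation=2),cv2.resize(im[155:225,380:455,::-1],(375,350),interpolation=2)]))
E
```

```text
valve [(0.55, [196.4, 213.8, 19.7, 27.7])]
valve_foot [(0.64, [195.4, 210.4, 23.4, 28.6]), (0.16, [399.4, 308.1, 37.8, 35.3])]
lens [(0.66, [359.1, 166.7, 116.9, 78.1])]
lid z pct [0.1744 0.1787 0.1822 0.1855 0.1893]
valve top 303 [0.648  0.0887 0.2401] 0.2464428096397493
bar dir deg 162.4840704132876
collar [0.64498618 0.08773198 0.20805753] 439
lid circ 0.599470317363739 0.04531765729188919 0.17748163640499115
handle n 402 far mean [nan nan nan] yaw of +x nan
top 6299 normal [-0.627  0.131  0.768] elev 50.14826562090226 azim 168.2448117434794 size 0.17657011229421476 0.11535799829179916
 top edge mid [ 0.7405 -0.2568  0.1756] centre [ 0.6972 -0.2478  0.1386]
side 5340 normal [-0.628  0.127  0.768] elev 50.19523321375244 azim 168.59829560072544 size 0.1762828334381104 0.11523395493496436
 top edge mid [ 0.7398 -0.2607  0.1773] centre [ 0.6964 -0.2519  0.1404]
lens dot px 423,179 -> [ 0.73714611 -0.25755224  0.16987486]
  return _methods._mean(a, axis=axis, dtype=dtype,
  ret = um.true_divide(
```

View pics/c1.png

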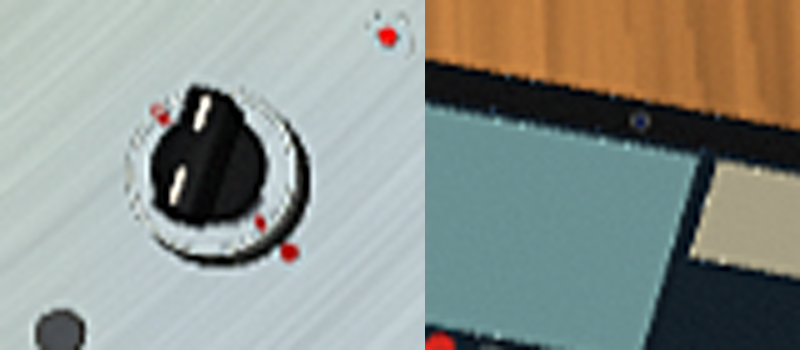

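Emit:
{"api": "apply_moves", "payload": {"plan": [[-2.42,-1.2,3.13,0,0],[-2.42,-1.2,3.13,0,0],[-2.42,-1.2,3.13,0,0],[-2.42,-1.2,3.13,0,0],[-2.42,-1.2,3.13,0,0],[-2.42,-1.2,3.13,0,0],[-2.42,-1.2,3.13,0,0],[-2.42,-1.2,3.13,0,0],[-2.42,-1.2,3.13,0,0],[-2.42,-1.2,3.13,0,0],[-2.42,-1.2,3.13,0,0],[-2.42,-1.2,3.13,0,0]], "squeeze": 20}}

```text
time_s: 2.1
tcp_pos: [0.5019, -0.1918, 0.3615]
orientation: [0.595, -0.382, 0.383, -0.595]
contact_force: [0.7, -0.5, -0.3]
grip_width: 0.0879
```

Emit:
{"api": "apply_moves", "payload": {"plan": [[-2.42,0,3.13,0,0],[-2.42,0,3.13,0,0],[-2.42,0,3.13,0,0],[-2.42,0,3.13,0,0],[-2.42,0,3.13,0,0],[-2.42,0,3.13,0,0],[-2.42,0,3.13,0,0],[-2.42,0,3.13,0,0]]}}

```text
time_s: 2.77
tcp_pos: [0.6494, 0.0882, 0.3606]
orientation: [-0.595, 0.382, -0.382, 0.595]
contact_force: [1.2, -0.0, -0.3]
grip_width: 0.088
```

Emit:
{"api": "apply_moves", "payload": {"plan": [[0,0,0,7,0],[0,0,0,7,0],[0,0,0,7,0],[0,0,0,7,0],[0,0,0,7,0],[0,0,0,7,0],[0,0,0,0,0]]}}

```text
time_s: 3.35
tcp_pos: [0.6487, 0.0865, 0.3605]
orientation: [0.417, -0.571, 0.571, -0.417]
contact_force: [0.1, 0.3, 0.4]
grip_width: 0.0879
```

```bash
python3 - <<'E'
from h import *
s=robot.state(); M=R.from_quat(s["orientation"]).as_matrix(); print(s["time_s"],s["tcp_pos"],"zaz",np.degrees(np.arctan2(M[1,2],M[0,2])),s["qpos"])
c=robot.camera("wrist"); save(c,"w1.png"); print(c["mtx"],c["tool_from_camera"].round(3).tolist())
z=c["z_map"]; K=c["mtx"]; T=c["tool_from_camera"]
v,u=np.nonzero(z>0); a=np.c_[u-K[0,2],v-K[1,2]]; r=np.hypot(*a.T)+1e-9; th=r/K[0,0]; k=th<1.3
a,r,th,v,u=a[k],r[k],th[k],v[k],u[k]
zz=z[v,u]; p=np.c_[a/r[:,None]*np.tan(th)[:,None]*zz[:,None],zz]
w=(p@T[:3,:3].T+T[:3,3])@M.T+s["tcp_pos"]
col=c["img"][v,u].astype(int)
near=np.hypot(w[:,0]-.647,w[:,1]-.088)<.045
t=near&(w[:,2]>.235)&(w[:,2]<.255); q=w[t][:,:2]; 
if t.sum():
  (x,y),sz,an=cv2.minAreaRect(q.astype(np.float32)); ev=np.linalg.svd(q-q.mean(0),full_matrices=0)[2][0]
  print("bar top",t.sum(),q.mean(0),(x,y),sz,"dir",np.degrees(np.arctan2(ev[1],ev[0])),"z",np.median(w[t][:,2]))
t=near&(w[:,2]>.203)&(w[:,2]<.213)&(col.max(1)>110); q=w[t][:,:2]
if t.sum(): print("collar",t.sum(),np.median(w[t][:,2]),cv2.minEnclosingCircle(q.astype(np.float32)))
red=(col[:,0]>130)&(col[:,1]<70)&(col[:,2]<70)&(np.hypot(w[:,0]-.647,w[:,1]-.088)<.05)
for i in np.nonzero(red)[0][::6]: print("red",u[i],v[i],w[i].round(4))
d=np.hypot(w[:,0]-.647,w[:,1]-.088); hd=(d>.15)&(d<.25)&(w[:,2]>.17)&(w[:,2]<.19)&(col.max(1)<90)&(w[:,0]<.6)
if hd.sum(): m=w[hd].mean(0); print("handle",hd.sum(),m,np.degrees(np.arctan2(.088-m[1],.647-m[0])))
c=robot.camera("top");w=pts(c,np.ones((480,640),bool)); col=c["img"][c["z_map"]>0]
d=np.hypot(w[:,0]-.647,w[:,1]-.088); hd=(d>.15)&(d<.26)&(w[:,2]>.165)&(w[:,2]<.19)&(w[:,0]<.56)&(w[:,1]<.02)&(w[:,1]>-.12)
if hd.sum(): m=w[hd].mean(0); print("handle",hd.sum(),m,np.degrees(np.arctan2(.088-m[1],.647-m[0])))
E
```

```text
3.35 [0.64874435 0.08654192 0.36049749] zaz -17.684943718237093 [-0.05240939  0.36802512 -0.246927    1.39993921  0.08989331  1.38456861
 -2.17954626]
[[371.64829954   0.         318.9584183 ]
 [  0.         371.64829954 239.99799166]
 [  0.           0.           1.        ]] [[1.0, -0.0, 0.0, -0.0], [-0.0, -0.259, 0.966, -0.168], [-0.0, -0.966, -0.259, 0.07], [0.0, 0.0, 0.0, 1.0]]
bar top 860 [0.65071853 0.08883623] (0.6492120027542114, 0.08974996209144592) (0.014388241805136204, 0.0405767560005188) dir 163.9317246895852 z 0.24233175533488283
collar 1257 0.20873778013159439 ((0.6494542956352234, 0.0892196074128151), 0.02681656740605831)
red 286 201 [0.6739 0.1106 0.1882]
red 285 203 [0.6724 0.1121 0.1887]
red 287 204 [0.6709 0.1107 0.188 ]
red 345 234 [0.6271 0.0677 0.1888]
red 337 236 [0.6329 0.0748 0.2094]
handle 1169 [ 0.50667224 -0.04672582  0.18066169] 43.833232310694896
handle 1010 [ 0.50384822 -0.04488818  0.1803238 ] 42.87063354679587
```

View pics/w1.png

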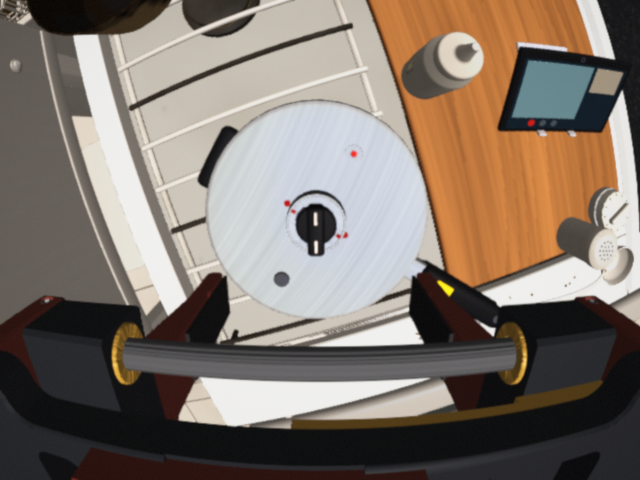

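Emit:
{"api": "apply_moves", "payload": {"plan": [[-0.29,3.0,0,0,0],[0,3.0,0,0,0.3],[0,3.0,0,0,0.3],[0,2.25,0,0,0.5],[0,1.0,0,0,0.5],[0,0,0,0,0.5],[0,0,0,0,1],[0,0,0,0,1],[0,0,0,0,1],[0,0,0,0,1],[0,0,0,0,1],[0,0,0,0,1]], "squeeze": 20}}

```text
time_s: 4.45
tcp_pos: [0.6499, 0.0894, 0.2386]
orientation: [0.418, -0.57, 0.57, -0.419]
contact_force: [-0.6, 0.0, -0.1]
grip_width: 0.0181
```

Emit:
{"api": "apply_moves", "payload": {"plan": [[0,0,0,0,1],[0,0,0,0,1],[0,0,0,0,1]]}}

```text
time_s: 4.7
tcp_pos: [0.6496, 0.0893, 0.238]
orientation: [-0.418, 0.57, -0.57, 0.418]
contact_force: [0.5, 0.9, 0.8]
grip_width: 0.0006
```

```bash
python3 - <<'E'
from h import *
print(robot.tip_reach, robot.state()["time_s"],robot.state()["grip_width"])
c=robot.camera("side"); a=c["img"][90:240,180:380,::-1]
d=robot.camera("wrist"); b=d["img"][:,:,::-1]
cv2.imwrite("pics/v2.png",np.hstack([cv2.resize(a,(400,300),interpolation=2),cv2.resize(b[130:430,120:520],(400,300))]))
E
```

```text
0.014 4.7 0.000620352904861739
```

View pics/v2.png

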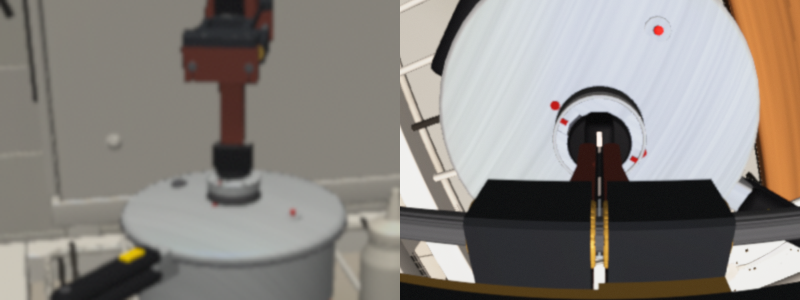

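```bash
python3 - <<'E'
from h import *
s=robot.state(); M=R.from_quat(s["orientation"]).as_matrix()
c=robot.camera("side"); im=c["img"]
w=np.zeros((480,640),bool)
for v in range(135,200,3):
  for u in (293,297,301):
    w[:]=0; w[v,u]=1; p=pts(c,w); print(v,u,im[v,u].tolist(),p[0].round(3).tolist() if len(p) else None, end=" | ")
  print()
d=robot.camera("wrist"); z=d["z_map"];K=d["mtx"];T=d["tool_from_camera"]
for v in range(240,400,8):
  u=314; 
  for u in(311,319,327):
    a=np.array([u-K[0,2],v-K[1,2]]);r=np.hypot(*a);th=r/K[0,0];p=np.r_[a/r*np.tan(th),1]*z[v,u]
    print(v,u,d["img"][v,u].tolist(),(T[:3,:3]@p+T[:3,3]).round(3).tolist(),end=" | ")
  print()
E
```

```text
135 293 [76, 42, 35] [0.642, 0.077, 0.3] | 135 297 [76, 42, 36] [0.649, 0.074, 0.3] | 135 301 [70, 50, 46] [0.657, 0.074, 0.3] | 
138 293 [77, 42, 36] [0.642, 0.08, 0.293] | 138 297 [76, 41, 35] [0.649, 0.076, 0.294] | 138 301 [72, 51, 46] [0.657, 0.075, 0.294] | 
141 293 [76, 42, 36] [0.642, 0.08, 0.287] | 141 297 [76, 41, 35] [0.65, 0.079, 0.287] | 141 301 [74, 52, 47] [0.657, 0.076, 0.288] | 
144 293 [77, 42, 37] [0.642, 0.079, 0.282] | 144 297 [78, 43, 37] [0.65, 0.079, 0.281] | 144 301 [73, 51, 46] [0.657, 0.075, 0.282] | 
147 293 [77, 42, 36] [0.642, 0.081, 0.275] | 147 297 [77, 42, 36] [0.649, 0.078, 0.276] | 147 301 [74, 51, 46] [0.656, 0.075, 0.276] | 
150 293 [77, 42, 35] [0.643, 0.084, 0.269] | 150 297 [78, 44, 37] [0.649, 0.078, 0.27] | 150 301 [75, 52, 47] [0.657, 0.08, 0.269] | 
153 293 [79, 44, 37] [0.642, 0.082, 0.263] | 153 297 [78, 43, 37] [0.65, 0.081, 0.263] | 153 301 [79, 54, 49] [0.657, 0.078, 0.264] | 
156 293 [81, 44, 38] [0.642, 0.082, 0.257] | 156 297 [81, 44, 37] [0.65, 0.08, 0.257] | 156 301 [81, 55, 48] [0.657, 0.079, 0.257] | 
159 293 [82, 45, 38] [0.641
[... 4031 characters left out ...]
0.002, -0.105, 0.029] | 360 319 [78, 76, 78] [-0.0, -0.102, 0.026] | 360 327 [168, 126, 49] [0.001, -0.106, 0.029] | 
368 311 [192, 147, 59] [-0.002, -0.107, 0.028] | 368 319 [107, 104, 106] [-0.0, -0.104, 0.026] | 368 327 [191, 146, 61] [0.001, -0.106, 0.028] | 
376 311 [237, 200, 104] [-0.002, -0.108, 0.027] | 376 319 [106, 103, 104] [-0.0, -0.102, 0.023] | 376 327 [204, 158, 70] [0.001, -0.107, 0.026] | 
384 311 [215, 165, 69] [-0.002, -0.108, 0.024] | 384 319 [156, 159, 161] [-0.0, 0.06, -0.103] | 384 327 [195, 148, 62] [0.001, -0.107, 0.024] | 
392 311 [199, 151, 61] [-0.002, -0.108, 0.023] | 392 319 [168, 161, 151] [-0.0, 0.204, -0.225] | 392 327 [184, 139, 57] [0.001, -0.107, 0.022] |
```

Emit:
{"api": "apply_moves", "payload": {"plan": [[0,0,0,0,0.7],[0,0,0,0,0.7],[0,0,0,0,0.7],[0,0,0,0,0.7],[0,0.5,0,0,0.7],[0,0,0,0,0.7],[0,0,0,0,0.78],[0,0,0,0,0.82],[0,0,0,0,0.85],[0,0,0,0,0.88],[0,0,0,0,0.9],[0,0,0,0,0.9]], "squeeze": 20}}

```text
time_s: 5.9
tcp_pos: [0.6496, 0.0893, 0.233]
orientation: [0.418, -0.57, 0.57, -0.418]
contact_force: [1.0, -0.0, -1.1]
grip_width: 0.0135
```

```bash
python3 - <<'E'
from h import *
s=robot.state();print(s["time_s"],s["tcp_pos"],s["grip_width"],s["contact_force"])
d=robot.camera("wrist"); b=d["img"][:,:,::-1]
cv2.imwrite("pics/v3.png",cv2.resize(b[180:380,220:420],(600,600),interpolation=2))
E
```

```text
5.9 [0.64964132 0.08933931 0.23298441] 0.013463063729998438 [ 0.97085477 -0.01619472 -1.06356604]
```

View pics/v3.png

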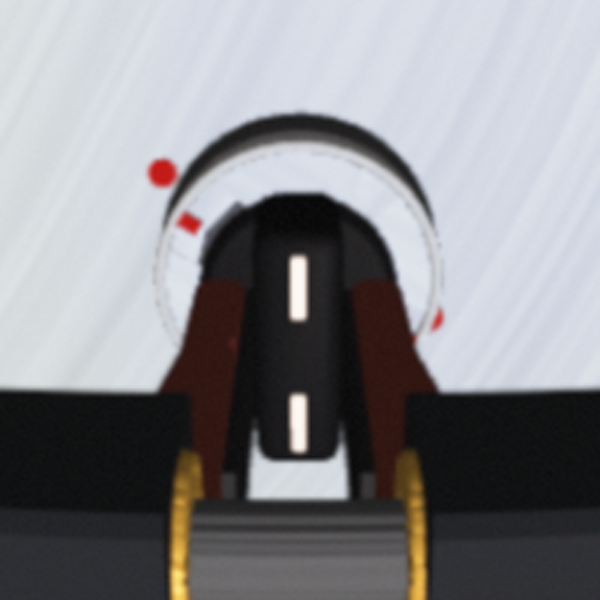

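Emit:
{"api": "apply_moves", "payload": {"plan": [[0,0,0,0,0.9],[0,0,0,0,0.9],[0,0,0,-5,0.9],[0,0,0,-5,0.9],[0,0,0,-5,0.9],[0,0,0,0,0.9]]}}

```text
time_s: 6.45
tcp_pos: [0.6496, 0.0893, 0.2329]
orientation: [-0.49, 0.51, -0.51, 0.49]
contact_force: [-0.0, 0.3, -0.5]
grip_width: 0.0138
```

Emit:
{"api": "apply_moves", "payload": {"plan": [[0,0,0,-6,0.9],[0,0,0,-6,0.9],[0,0,0,-6,0.9],[0,0,0,-6,0.9],[0,0,0,-6,0.9],[0,0,0,-6,0.9],[0,0,0,-6,0.9],[0,0,0,-4,0.9],[0,0,0,0,0.9],[0,0,0,0,0.9]]}}

```text
time_s: 7.28
tcp_pos: [0.6497, 0.0892, 0.233]
orientation: [-0.649, 0.28, -0.28, 0.649]
contact_force: [-0.2, -0.2, 0.4]
grip_width: 0.0134
```

```bash
python3 - <<'E'
from h import *
s=robot.state();M=R.from_quat(s["orientation"]).as_matrix();print(s["time_s"],s["tcp_pos"],s["grip_width"],s["contact_force"],s["ft_torque"],"zaz",np.degrees(np.arctan2(M[1,2],M[0,2])),s["qpos"][6])
d=robot.camera("wrist"); b=d["img"][:,:,::-1]
cv2.imwrite("pics/v4.png",cv2.resize(b[180:380,220:420],(600,600),interpolation=2))
E
```

```text
7.2833 [0.64968118 0.08921185 0.23297015] 0.013437726040232443 [-0.21715935 -0.20866952  0.44774858] [-0.01266756 -0.06395099  0.05232136] zaz 43.32592183045098 -1.2261917768874924
```

View pics/v4.png

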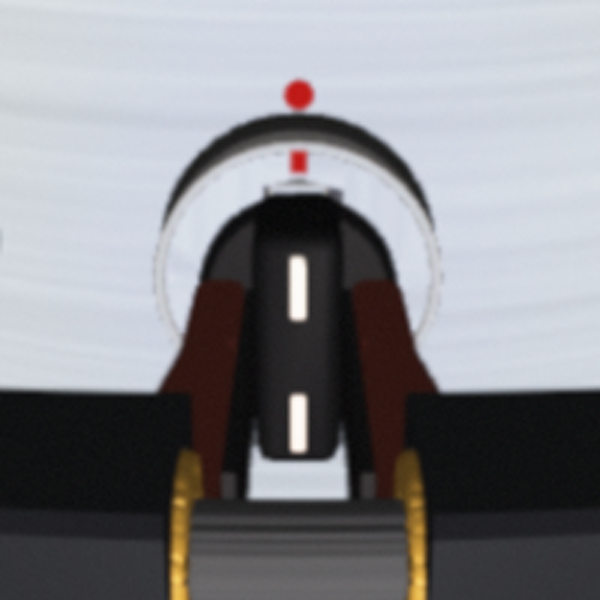

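Emit:
{"api": "apply_moves", "payload": {"plan": [[0,-0.3,0,0,0.9],[0,-0.5,0,0,0.9],[0,-0.8,0,0,0.9],[0,-1,0,0,0.9],[0,-1,0,0,0.9],[0,-1,0,0,0.9],[0,-0.4,0,0,0.9],[0,0,0,0,0.9],[0,0,0,0,0.9],[0,0,0,0,0.9]]}}

```text
time_s: 8.17
tcp_pos: [0.6493, 0.0892, 0.2824]
orientation: [0.65, -0.279, 0.279, -0.65]
contact_force: [-0.2, -0.6, -0.9]
grip_width: 0.0137
```

```bash
python3 - <<'E'
from h import *
s=robot.state();print(s["time_s"],s["tcp_pos"],s["grip_width"],s["contact_force"])
c=robot.camera("side"); a=c["img"][110:220,220:380,::-1]
d=robot.camera("wrist"); b=d["img"][180:380,220:420,::-1]
cv2.imwrite("pics/v5.png",np.hstack([cv2.resize(a,(480,330),interpolation=2),cv2.resize(b,(320,330))]))
E
```

```text
8.1667 [0.6493414  0.0891654  0.28241158] 0.013745403759958632 [-0.23756829 -0.64297573 -0.90955425]
```

View pics/v5.png

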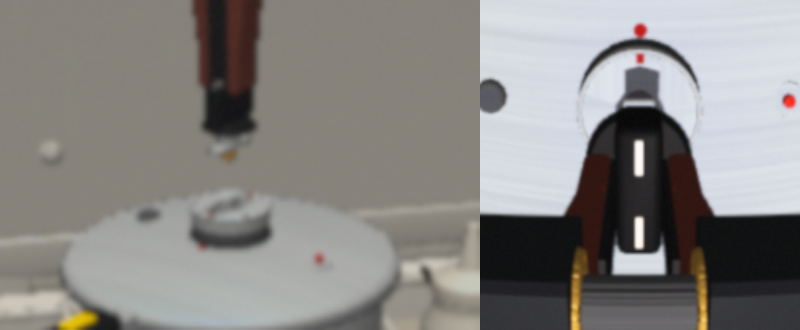

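Emit:
{"api": "apply_moves", "payload": {"plan": [[0,0,2.3,0,0.9],[0,0,2.3,0,0.9],[0,1.5,0,0,0.9],[0,1.5,0,0,0.9],[0,1.1,0,0,0.9],[0,0,0,0,0.9],[0,0,-0.3,0,0.9],[0,0,-0.2,0,0.9],[0,0,-0.2,0,0.9],[0,0,-0.2,0,0.9],[0,0,0,0,0.9]]}}

```text
time_s: 9.18
tcp_pos: [0.6766, 0.1141, 0.2431]
orientation: [-0.65, 0.279, -0.279, 0.65]
contact_force: [-0.1, 0.3, 1.8]
grip_width: 0.0133
```

Emit:
{"api": "apply_moves", "payload": {"plan": [[0,0,-0.2,0,0.9],[0,0,-0.2,0,0.9],[0,0,-0.2,0,0.9],[0,-0.1,-0.2,0,0.9],[0,-0.1,-0.2,0,0.9],[0,0,-0.2,0,0.9],[0,0,-0.2,0,0.9],[0,0,0,0,0.9]]}}

```text
time_s: 9.85
tcp_pos: [0.6662, 0.1052, 0.2441]
orientation: [-0.65, 0.279, -0.279, 0.65]
contact_force: [2.4, 2.4, 1.0]
grip_width: 0.0138
```

```bash
python3 - <<'E'
from h import *
s=robot.state();print(s["time_s"],s["tcp_pos"],s["grip_width"],s["contact_force"],np.hypot(*(s["tcp_pos"][:2]-[.6496,.0892])))
c=robot.camera("side"); a=c["img"][110:220,220:380,::-1]
d=robot.camera("wrist"); b=d["img"][180:380,220:420,::-1]
cv2.imwrite("pics/v6.png",np.hstack([cv2.resize(a,(480,330),interpolation=2),cv2.resize(b,(320,330))]))
E
```

```text
9.85 [0.66621904 0.10521329 0.24407723] 0.013792622790602928 [2.40209336 2.43421402 0.98362474] 0.023078515127438422
```

View pics/v6.png

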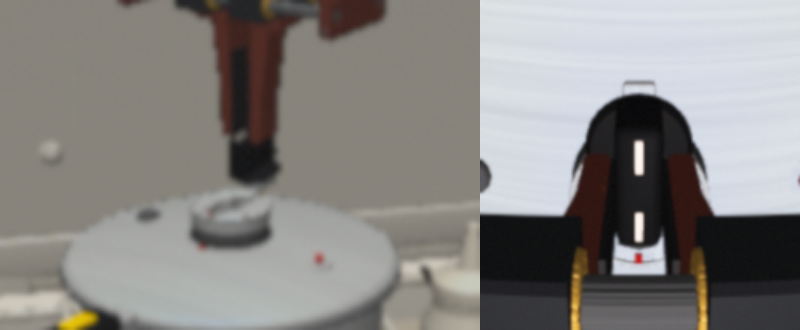

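```bash
cat >> h.py <<'E'
def wcloud():
    c=robot.camera("wrist"); z=c["z_map"]; K=c["mtx"]; T=c["tool_from_camera"]
    v,u=np.nonzero(z>0); a=np.c_[u-K[0,2],v-K[1,2]]; r=np.hypot(*a.T)+1e-9; th=r/K[0,0]; k=th<1.2
    a,r,th,v,u=a[k],r[k],th[k],v[k],u[k]; zz=z[v,u]
    p=np.c_[a/r[:,None]*np.tan(th)[:,None]*zz[:,None],zz]@T[:3,:3].T+T[:3,3]
    return c,p,c["img"][v,u].astype(int)
def tilt():
    c,p,col=wcloud(); s=robot.state()
    k=(abs(p[:,0])<.005)&(abs(p[:,2])<.045)&(p[:,1]>-.05)&(p[:,1]<.05)&(col.max(1)<80)
    q=p[k][:,[2,1]]
    h,e1,e2=np.histogram2d(q[:,0],q[:,1],bins=[np.arange(-.03,.045,.003)]*1+[np.arange(-.05,.052,.002)])
    # ransac line y=a+b z on the bar's top
    rng=np.random.default_rng(1); best=None
    for _ in range(400):
        i=q[rng.choice(len(q),2,False)]; d=i[1]-i[0]; n=np.linalg.norm(d)
        if n<.008: continue
        e=abs((q-i[0])@[-d[1]/n,d[0]/n])<.001
        if best is None or e.sum()>best.sum(): best=e
    b=q[best]; d=np.linalg.svd(b-b.mean(0),full_matrices=0)[2][0]; d*=np.sign(d[0])
    print(s["time_s"],"tcp",s["tcp_pos"].round(4),"w",round(s["grip_width"],4),"F",s["contact_force"].round(1),"| top line n",len(b),"of",len(q),"slope deg",round(np.degrees(np.arctan2(d[1],d[0])),1),"z,y from",b[b[:,0].argmin()].round(4),"to",b[b[:,0].argmax()].round(4))
    return c,p,col
E
python3 -c "
from h import *
tilt()"
```

```text
10.0 tcp [0.6663 0.1053 0.2441] w 0.0137 F [2.5 2.4 0.5] | top line n 1119 of 1668 slope deg -7.5 z,y from [-0.0176 -0.0061] to [ 0.0212 -0.0111]
```

Emit:
{"api": "apply_moves", "payload": {"plan": [[0,-0.8,0.2,0,0.9],[0,0,1.2,0,0.9],[0,0,1.2,0,0.9],[0,0.8,0,0,0.9],[0,0.45,0,0,0.9],[0,0,0,0,0.9],[0,0,0,0,0.9]]}}

```text
time_s: 10.58
tcp_pos: [0.6842, 0.1218, 0.2384]
orientation: [0.651, -0.28, 0.278, -0.649]
contact_force: [0.6, 0.8, -0.4]
grip_width: 0.0137
```

```bash
python3 -c "
from h import *
tilt(); print(np.hypot(*(robot.state()['tcp_pos'][:2]-[.6496,.0892])))"
```

```text
10.6333 tcp [0.6846 0.122  0.239 ] w 0.0136 F [-0.6  1.3 -0.1] | top line n 1116 of 1683 slope deg -6.1 z,y from [-0.0178 -0.0067] to [ 0.0211 -0.0107]
0.047955514915729164
```

Emit:
{"api": "apply_moves", "payload": {"plan": [[0,0,-0.4,0,0.9],[0,0,-0.3,0,0.9],[0,0,-0.3,0,0.9],[0,0,-0.3,0,0.9],[0,0,-0.2,0,0.9],[0,0,-0.2,0,0.9],[0,0,0,0,0.9]]}}

```text
time_s: 11.22
tcp_pos: [0.6735, 0.1119, 0.2405]
orientation: [-0.649, 0.278, -0.279, 0.651]
contact_force: [2.9, 3.0, 1.7]
grip_width: 0.0135
```

```bash
python3 -c "
from h import *
tilt(); print(np.hypot(*(robot.state()['tcp_pos'][:2]-[.6496,.0892])))"
```

```text
11.2667 tcp [0.6735 0.112  0.2404] w 0.0137 F [3.8 2.7 1. ] | top line n 1106 of 1715 slope deg -10.5 z,y from [-0.017  -0.0052] to [ 0.0212 -0.0126]
0.03306132619235878
```

Emit:
{"api": "apply_moves", "payload": {"plan": [[0,0,-0.1,0,0.9],[0,0,-0.2,0,0.9],[0,0,-0.2,0,0.9],[0,0,-0.2,0,0.9],[0,0,-0.2,0,0.9],[0,0,0,0,0.9]], "squeeze": 10}}

```text
time_s: 11.77
tcp_pos: [0.6658, 0.1045, 0.2392]
orientation: [0.65, -0.279, 0.279, -0.649]
contact_force: [0.3, 1.1, -0.4]
grip_width: 0.014
```

```bash
python3 -c "
from h import *
c,p,col=tilt(); print(np.hypot(*(robot.state()['tcp_pos'][:2]-[.6496,.0892])))
a=robot.camera('side')['img'][130:220,240:360,::-1]
cv2.imwrite('pics/v7.png',np.hstack([cv2.resize(a,(480,360),interpolation=2),cv2.resize(c['img'][180:380,220:420,::-1],(320,360))]))
"
```

```text
11.8167 tcp [0.6659 0.1047 0.2392] w 0.0137 F [ 0.7  0.7 -0.6] | top line n 952 of 1804 slope deg -24.2 z,y from [-0.0148 -0.0008] to [ 0.0211 -0.0166]
0.022437040107021623
```

View pics/v7.png

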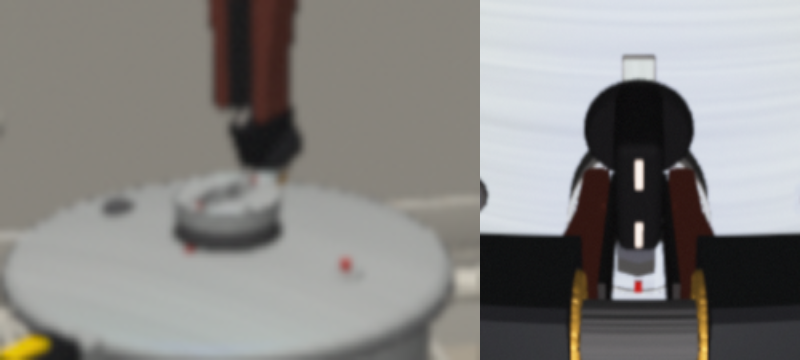

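Emit:
{"api": "apply_moves", "payload": {"plan": [[0,0,-0.2,0,0.9],[0,-0.1,-0.2,0,0.9],[0,0,-0.2,0,0.9],[0,-0.1,-0.2,0,0.9],[0,0,0,0,0.9]]}}

```text
time_s: 12.28
tcp_pos: [0.6602, 0.0992, 0.2415]
orientation: [0.65, -0.279, 0.279, -0.65]
contact_force: [0.4, 1.2, -1.3]
grip_width: 0.0137
```

```bash
python3 -c "
from h import *
c,p,col=tilt(); print(np.hypot(*(robot.state()['tcp_pos'][:2]-[.6496,.0892])))
"
```

```text
12.3333 tcp [0.6603 0.0994 0.2415] w 0.0137 F [ 0.9  0.9 -1.4] | top line n 904 of 1851 slope deg 55.2 z,y from [ 0.0176 -0.0196] to [ 0.0328 -0.0004]
0.014792927114658514
```

Emit:
{"api": "apply_moves", "payload": {"plan": [[0,-0.1,-0.2,0,0.9],[0,0,-0.15,0,0.9],[0,0,0,0,0.9],[0,0,0,0,0.9]]}}

```text
time_s: 12.67
tcp_pos: [0.658, 0.0972, 0.2427]
orientation: [-0.65, 0.279, -0.279, 0.65]
contact_force: [1.0, 0.7, -0.7]
grip_width: 0.0133
```

```bash
python3 -c "
from h import *
c,p,col=tilt(); print(np.hypot(*(robot.state()['tcp_pos'][:2]-[.6496,.0892])))
"
```

```text
12.7167 tcp [0.658  0.0972 0.2427] w 0.0136 F [ 0.6  1.3 -0.4] | top line n 979 of 1865 slope deg 52.2 z,y from [ 0.0173 -0.02  ] to [ 0.0334 -0.0012]
0.011629767231220648
```

Emit:
{"api": "apply_moves", "payload": {"plan": [[0,0,0,0,0.9],[0,-0.3,0.3,0,0.9],[0,-1,0.2,0,0.9],[0,-2,0,0,0.9],[0,-2,0,0,0.9],[0,-2,0,0,0.9],[0,-1.5,0,0,0.9],[0,0,0,0,0.9]], "squeeze": 35}}

```text
time_s: 13.38
tcp_pos: [0.6632, 0.1014, 0.335]
orientation: [-0.649, 0.277, -0.281, 0.651]
contact_force: [-0.1, 0.9, -0.4]
grip_width: 0.013
```

Emit:
{"api": "apply_moves", "payload": {"plan": [[0,0,0,5.5,0.9],[0,0,0,5.5,0.9],[0,0,0,5.5,0.9],[0,0,0,5.5,0.9],[0,0,0,5.5,0.9],[0,0,0,5.5,0.9],[0,0,0,5.5,0.9],[0,0,0,5.5,0.9],[0,0,0,5.5,0.9],[0,0,0,5.3,0.9],[0,0,0,0,0.9]]}}

```text
time_s: 14.3
tcp_pos: [0.6612, 0.1006, 0.3296]
orientation: [-0.448, 0.547, -0.547, 0.447]
contact_force: [0.6, 0.5, -1.0]
grip_width: 0.0129
```

```bash
cat > g.py <<'E'
from h import *
c,p,col=tilt(); s=robot.state(); M=R.from_quat(s["orientation"]).as_matrix()
print("zaz",np.degrees(np.arctan2(M[1,2],M[0,2])),s["qpos"].round(2))
# tip: brass points in wrist cloud
d=np.array([.6294,-.2357,.2987])-s["tcp_pos"]; print("to target, tool cm",(M.T@d*100).round(2))
E
python3 g.py
```

```text
14.35 tcp [0.6613 0.1007 0.3297] w 0.0128 F [ 0.2  0.1 -1.4] | top line n 935 of 1823 slope deg 54.3 z,y from [ 0.0176 -0.0191] to [0.0329 0.0002]
zaz -11.12681497704627 [-0.04  0.41 -0.3   1.41  0.12  1.34 -2.1 ]
to target, tool cm [33.62  3.13  3.37]
```

Emit:
{"api": "apply_moves", "payload": {"plan": [[1.5,0,0.28,0,0.9],[3,0,0.28,0,0.9],[3,0,0.28,0,0.9],[3,0,0.28,0,0.9],[3,0,0.28,0,0.9],[3,0,0.28,0,0.9],[3,0,0.28,0,0.9],[3,0,0.28,0,0.9],[3,0,0.28,0,0.9],[3,0,0.28,0,0.9],[3,0,0.28,0,0.9],[2,0,0.28,0,0.9]]}}

```text
time_s: 15.35
tcp_pos: [0.6274, -0.24, 0.3302]
orientation: [0.449, -0.547, 0.547, -0.447]
contact_force: [0.0, -0.8, -0.9]
grip_width: 0.013
```

Emit:
{"api": "apply_moves", "payload": {"plan": [[0,0.8,0,0.5,0.9],[0,0.8,0,0,0.9],[0,0.8,0,0,0.9],[0,0.7,0,0,0.9],[0,0,0,0,0.9],[0,0,0,0,0.9]]}}

```text
time_s: 15.85
tcp_pos: [0.6292, -0.2332, 0.2988]
orientation: [-0.447, 0.548, -0.548, 0.447]
contact_force: [0.1, -0.6, -0.9]
grip_width: 0.0132
```

```bash
python3 g.py; python3 - <<'E'
from h import *
# side & top views: measure valve + lens
L=np.array([.738,-.258,.173]); az=np.radians(168.4); n=np.array([np.cos(.8727)*np.cos(az),np.cos(.8727)*np.sin(az),np.sin(.8727)])
ly=np.cross([0,0,1],n); ly/=np.linalg.norm(ly); lx=np.cross(ly,n); lx*=np.sign(lx[2])
ims=[]
for nme in("side","top"):
    c=robot.camera(nme); m=robot.masks_of(c,"valve"); print(nme,[(round(d["p"],2),d["bbox"]) for d in m[:2]])
    w=pts(c,np.ones((480,640),bool)); col=c["img"][c["z_map"]>0].astype(int)
    q=(w-L)@np.c_[lx,ly,n]
    k=(np.hypot(q[:,0],q[:,1])<.03)&(q[:,2]>.05)&(q[:,2]<.165)
    if k.sum():
        z=q[k]; o=z[:,2].argsort()[:15]; print("lowest along axis",z[o].mean(0).round(4))
        for a in np.arange(.1,.16,.008):
            b=z[abs(z[:,2]-a)<.004]
            if len(b): print(round(a,3),len(b),np.median(b,0).round(4),col[k][abs(z[:,2]-a)<.004].mean(0).astype(int))
    K=c["mtx"];T=np.linalg.inv(c["world_from_camera"]); t=T[:3,:3]@(L+.13*n)+T[:3,3]; u,v=(K@t)[:2]/t[2]; u,v=int(u),int(v)
    ims.append(cv2.resize(c["img"][max(0,v-70):v+90,max(0,u-80):u+80,::-1],(400,400),interpolation=2))
cv2.imwrite("pics/v8.png",np.hstack(ims))
E
```

```text
15.9 tcp [ 0.6295 -0.2335  0.2994] w 0.0126 F [-0.8  0.4 -0.8] | top line n 940 of 1829 slope deg 54.5 z,y from [ 0.0175 -0.0198] to [0.034  0.0037]
zaz -11.62979279595987 [ 0.39  0.42 -0.18  1.45  0.08  1.28 -1.57]
to target, tool cm [0.22 0.07 0.03]
side [(0.56, [314.6, 185.1, 43.6, 42.1])]
lowest along axis [0.001  0.0007 0.1238]
0.124 26 [0.0019 0.0013 0.1249] [142 115  72]
0.132 124 [0.0027 0.0026 0.1333] [138 136 131]
0.14 37 [0.004  0.0069 0.1387] [94 94 93]
0.148 203 [0.0042 0.0077 0.1482] [35 35 36]
0.156 176 [0.0051 0.0046 0.1561] [32 33 34]
top []
```

View pics/v8.png

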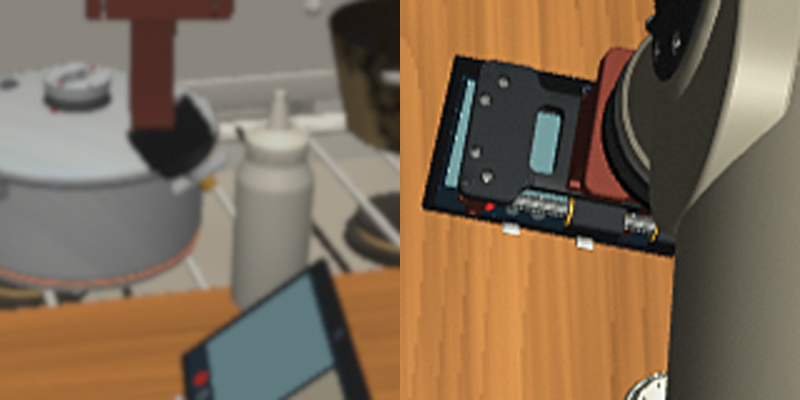

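Emit:
{"api": "apply_moves", "payload": {"plan": [[0,0,0,0,0.9],[0,0,0,0,0.9],[0,0,0,0,0.9],[0,0,0,0,0.9]]}}

```text
time_s: 16.43
tcp_pos: [0.6293, -0.2345, 0.2995]
orientation: [0.446, -0.548, 0.549, -0.446]
contact_force: [0.2, -1.0, 0.1]
grip_width: 0.0129
```

```bash
python3 -c "
from h import *
s=robot.state(); print(s['time_s'],s['tcp_pos'],s['grip_width'],abs(s['joint_velocities']).max()); print(robot.job_done())"
```

```text
16.4333 [ 0.62929125 -0.23448691  0.29951133] 0.012894958562163227 0.0018048786652743408
the job is handed in; nothing more can be done
None
```

The valve is out of the lid and held still in front of the tablet's camera, and I handed the job in at about 16.4 s of the 48 s. I turned the grip bar about 60° counter-clockwise to the red marks, lifted it straight out, then carried it to the tablet. The tool can only point down, so I tilted the valve in the jaws by pushing it against the outside of the bayonet collar.

**Last checks**
- **Position:** in the side camera's depth picture the brass tip was about 124 mm straight out from the lens. It was within about 2 mm of the lens axis.
- **Angle:** the valve leaned 35.5° from vertical and the ideal is 40°, so it was about 4–5° off the lens axis. The limit is 17°.
- **Grip:** it was set to 35 N, with the fingers at 12.9 mm and the arm at rest.
- **Other objects:** I saw no contact with the tablet, and the planned path stayed well clear of the bottle, shaker and timer. I did not re-measure those three at the end.

**What went wrong on the way**
- **Grip:** the first, shallower grip closed to 0.6 mm without holding the bar. I reopened, went 5 mm deeper and closed in small steps, and that held.
- **Tilt:** the first push only gave about 7°, probably because the lug rode over the collar. I repeated it about 5 mm lower and it worked.
- **Camera view:** in the final top view the arm hid the valve, so only the side and wrist cameras confirm the end pose.

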